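# Gauge the castor fork's gap with a stepped leaf gauge

### The arm

A 7-joint arm with a two-finger parallel gripper is mounted at the origin on the work surface. World frame = base frame: x ahead of the robot, y to its left, z up, the work surface at z = 0. Lengths are in m, angles in rad, forces in N, time in s.
With the tool pointing down it reaches from about 0.425 to 0.875 m from the base axis. Payload 9.9 kg.
Tool frame: the origin (TCP) lies on the centre line of the jaws, within the pads' length; the fingertips stand 11 mm ahead of it and the grasp point (between the pads) lies 8 mm behind it; z points along the fingers, y is the line along which they close (so a half turn about z gives the same grasp; the last joint's range is limited). The gripper opens to 85 mm and grips with 20 to 120 N. Pads are 22 mm wide; open, the fingers measure 114 mm over their backs; the gripper's body (76 mm by 85 mm) begins 54 mm behind the grasp point. The pads swing forward as they close: fully open they stand 13 mm farther back than shut.
Start: joints at [-1.284, 0.576, 0.025, 1.437, -0.015, 1.129, -0.057], TCP at [0.245, 0.629, 0.208] pointing down, gripper open.
Joint ranges: [-2.76, 2.76], [-0.34, 2.15], [-1.52, 1.57], [0.19, 2.46], [-1.09, 4.23], [0.17, 1.99], [-2.82, 2.82]. Speed limits (rad/s): [2.22, 2.22, 3.01, 3.01, 3.14, 3.14, 3.14].

### API

Orientations are given as a rotation vector (axis times angle).
In Python, from bench import robot, camera, camera_info gives the robot as it stands. The module is installed in compiled form; this text tells all that it offers. Calls block until the motion is done:
- robot.move_to(position, orientation): joint-space move of the TCP to a pose.
- robot.move_linear(position, vel=0.15, rotation=None, contact_N=None): straight line of the TCP; rotation=None keeps the orientation; vel is the mean speed in m/s. With contact_N (N) it stops when the force on the tool has changed by that much, and returns True; else False.
- robot.goto_joints(angles): joint-space move.
- robot.ungrasp() and robot.grasp(): open the fingers fully, or close them until they stop; the grip force is fixed at half the most.
- robot.hold(seconds).
- robot.inverse_kinematics(position, orientation): joint angles nearest the present ones, or None.
- robot.sense(): the state.
- camera(name): name is "side" or "top" or "wrist"; returns the picture (480x640x3 uint8, red, green, blue); there is no depth.
- camera_info(name): a dict with "intrinsics" (3x3 intrinsics, pixels), "pose" (4x4, takes a point from camera to world coordinates). Camera axes: x right, y down, z forward; pixel columns grow to the right and rows downward; lengths in m; the calibration is good to about 2 mm. A picture is of the moment at which its call begins: read the wrist's pose just before it. camera_info takes no time and is no camera call; for the wrist camera it gives the pose at the moment of the call.
A pose or a line that the arm cannot do raises robot.IKError and nothing moves.
- robot.sign_off(): hands the job in; it is judged then, once.
The state is a dict: "time_s": time; "q": joint angles; "dq": joint speeds; "effort": joint torques, N m; "eef_pos": TCP position; "tcp_rot": TCP orientation; "force": force on the tool from outside, world axes, zero at the start; "ft_torque": the same for the moment, N m; "opening": finger opening in m; "gripper_force": force on a finger pad.
Only numpy, scipy, OpenCV 4.12 (cv2) and the standard library are available. Lean on these libraries where they do the work, as an engineer would, in place of code of your own. Each camera call takes 0.05 s, during which the arm holds its last target. There are 200 camera calls.

### The job

Find out how wide a wheel the castor fork on the plywood board takes. Pick up the upright stepped gauge and try its three leaves in the gap between the fork's cheeks, one after the other from the thinnest up, each as far down as it will go without forcing the fork open, until one binds, and lift that one out again. Then leave the gauge standing upright with the thickest leaf that fits fully down in the gap, its feet on the board.

Things in the scene. Friction and masses are not known exactly. Their poses are not given: they have to be found in the camera images.
- gauge: Loose one-piece aluminium gauge, 0.25 kg, upright on 3 feet, any yaw. Length 110 (y), height 80, thickness (x) stepped 8/14/20 mm, outline seen from above. Three leaves, 20 long in y, 40 tall, point down: thin 8 at y=-45, middle 14 at y=0, thick 20 at y=+45 mm. Solid bar above them, z 40-80; grip its middle part (14 thick, y -22 to 22). Origin: centre of the underside, on every leaf's mid-plane.
- fork: Fixed plywood board 140x270x18 mm (x,y,z), origin under its centre, with a castor fork: 2 upright steel cheeks, 30 long in y (-15 to 15), 3 thick. Gap between them runs along y, open above and at the ends; board is its floor. Inner faces upright 24 mm above the board, then flare out 5 mm over 7 mm more. Fixed cheek: face at x=+7.5 mm. Feet 7 mm high reach 37 mm outward; board else bare.
- cheek_face (a point): Point on the inner face of the fork's other (-x) cheek, at y=0, 24 mm above the board. This cheek is bolted tight; its place sets the gap, 10.5 to 19 mm, new each time: the thin leaf always fits, the thick one never. The gap's mid-plane is halfway between this point and the fixed face. A leaf too thick stops in the flare, foot over 20 mm above the board; one that fits stands on the board.
There are look-alikes about, which are no part of the job. Of the things that look like the gauge, take the one that is farthest to the robot's right at the start.

How it is judged:
By the outcome, as a careful person would: the job done as asked, in the order asked, and still so for the second after the job is handed in, with the robot touching nothing.
It also fails if it takes over 48 s, if anything falls off the work surface, if the arm or the gripper's body presses on something with over 40 N, if the wrist force passes 120 N, or if a joint passes its speed limit or range.

## Working session

There is one attempt and no reset: what is moved stays moved. The work goes in short steps, each a Python script; the robot and the scene stay as the last script left them, time stands still between calls to the robot, and variables do not carry over. Pictures are saved under pics/ and viewed, at most 10 in all, crops included, and the job is handed in when it is done.

```bash
mkdir -p pics; python3 - <<'E'
from bench import robot,camera,camera_info
import cv2,numpy as np
np.set_printoptions(precision=4,suppress=True)
for n in("top","side"):
    im=camera(n);cv2.imwrite(f"pics/{n}0.png",im[:,:,::-1]);i=camera_info(n);print(n,i["intrinsics"],i["pose"])
print(robot.sense())
E
```

```text
top [[555.1759   0.     319.0505]
 [  0.     555.1759 246.2991]
 [  0.       0.       1.    ]] [[ 0.0105 -0.9906  0.1367  0.2588]
 [-0.9999 -0.01    0.0046  0.1289]
 [-0.0032 -0.1367 -0.9906  1.1111]
 [ 0.      0.      0.      1.    ]]
side [[556.0969   0.     326.1633]
 [  0.     556.0969 246.922 ]
 [  0.       0.       1.    ]] [[ 0.6798 -0.4103  0.6079 -0.3074]
 [-0.733  -0.3514  0.5825 -0.5478]
 [-0.0253 -0.8415 -0.5396  0.665 ]
 [ 0.      0.      0.      1.    ]]
{'time_s': 0.1, 'q': array([-1.2838,  0.5764,  0.0249,  1.4378, -0.015 ,  1.129 , -0.0565]), 'dq': array([ 0.001 , -0.0005,  0.0009, -0.0022, -0.0008, -0.0005, -0.0007]), 'effort': array([  0.0051, -76.7302,   2.2579, -28.6605,   0.0161,   0.0086,
         0.    ]), 'eef_pos': array([0.2444, 0.6287, 0.2073]), 'tcp_rot': array([-0.5789, -3.0876,  0.0023]), 'force': array([-0.2818, -0.7279, -0.0456]), 'ft_torque': array([ 0.0438,  0.0027, -0.0072]), 'gripper_force': 0.0, 'opening': 0.08501027633241676}
```

View pics/top0.png

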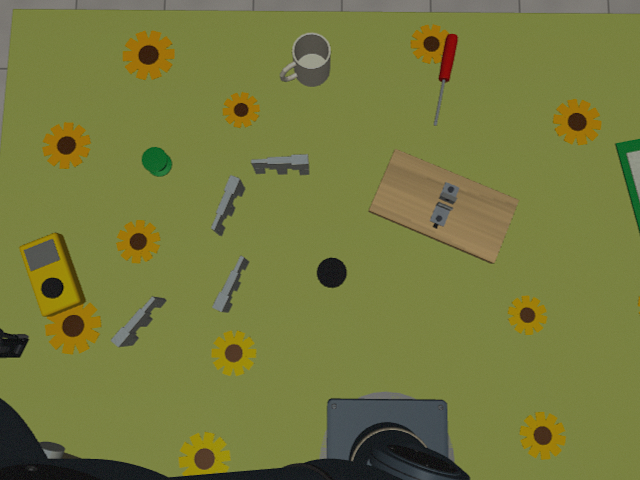

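View pics/side0.png

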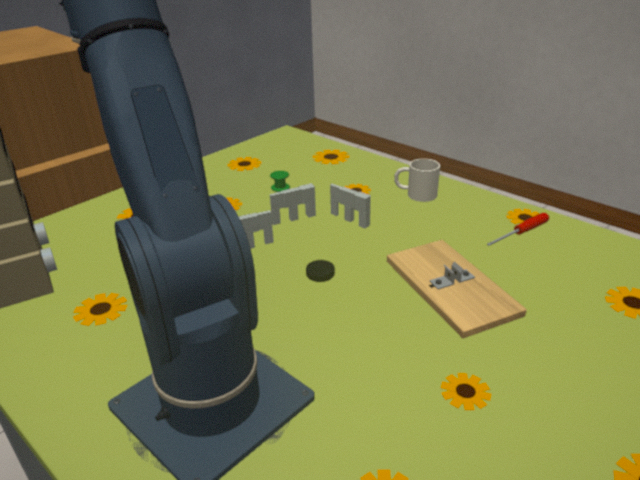

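The top view shows four gauge-like parts, at (281,163), (228,205), (231,284) and (139,321). The one farthest right, at (281,163), is the job's. The fork sits on the board at (445,205). Next I'll get rough positions and the wrist camera's mounting.

```bash
cat > h.py <<'E'
from bench import robot,camera,camera_info
import cv2,numpy as np
from scipy.spatial.transform import Rotation as R
np.set_printoptions(precision=4,suppress=True)
def plane(info,px,z):
    px=np.atleast_2d(px).astype(float)
    d=np.c_[px,np.ones(len(px))]@np.linalg.inv(info["intrinsics"]).T@info["pose"][:3,:3].T
    o=info["pose"][:3,3]
    return o+d*((z-o[2])/d[:,2])[:,None]
def project(info,P):
    T=np.linalg.inv(info["pose"]);p=np.atleast_2d(P)@T[:3,:3].T+T[:3,3]
    p=p@info["intrinsics"].T;return p[:,:2]/p[:,2:]
def down(yaw):  # tool z down, tool y axis at world angle yaw
    y=np.array([np.cos(yaw),np.sin(yaw),0]);z=np.array([0,0,-1.]);x=np.cross(y,z)
    return R.from_matrix(np.c_[x,y,z]).as_rotvec()
def snap(n,name):
    i=camera_info(n);im=camera(n);cv2.imwrite(f"pics/{name}.png",im[:,:,::-1]);np.savez(f"pics/{name}.npz",**i);return i,im
E
python3 - <<'E'
from h import *
i=camera_info("top")
print("gauge ends",plane(i,[(252,161),(309,156)],.08))
print("board corners",plane(i,[(395,150),(518,199),(493,263),(369,211)],.018)); print(plane(i,[(445,205)],.04))
s=robot.sense();w=camera_info("wrist")
T=np.eye(4);T[:3,:3]=R.from_rotvec(s["tcp_rot"]).as_matrix();T[:3,3]=s["eef_pos"]
print(np.linalg.inv(T)@w["pose"],w["intrinsics"])
for p in([.65,.2,.3],[.55,-.1,.3]):
  for a in np.arange(-180,180,30): 
    q=robot.inverse_kinematics(p,down(np.radians(a))); print(a,q)
E
```

```text
gauge ends [[0.5648 0.2638 0.08  ]
 [0.5757 0.1547 0.08  ]]
board corners [[ 0.6091 -0.0186  0.018 ]
 [ 0.5096 -0.2647  0.018 ]
 [ 0.3798 -0.2104  0.018 ]
 [ 0.4821  0.0345  0.018 ]]
[[ 0.4911 -0.113   0.04  ]]
[[ 0.0006 -0.9548 -0.2972  0.0764]
 [ 1.      0.0008 -0.0004  0.    ]
 [ 0.0006 -0.2972  0.9548 -0.1663]
 [ 0.      0.      0.      1.    ]] [[423.7097   0.     327.8559]
 [  0.     423.7097 236.6684]
 [  0.       0.       1.    ]]
-180 [-0.1767  0.5447 -0.3495  1.2598  0.1822  1.3676  2.6256]
-150 [-0.908   0.8576  1.3568  1.2912 -0.832   1.597  -2.3046]
-120 [-0.908   0.8576  1.3568  1.2912 -0.832   1.597  -1.781 ]
-90 [-0.7595  0.6334  0.7833  1.2856 -0.4382  1.3942 -1.5718]
-60 [-0.7091  0.6042  0.6644  1.2835 -0.3653  1.3738 -1.109 ]
-30 [-0.664   0.5842  0.5663  1.2816 -0.3073  1.3611 -0.634 ]
0 [-0.5993  0.5626  0.434   1.2789 -0.232   1.349  -0.1737]
30 [-0.532   0.5471  0.3038  1.2759 -0.1604  1.3421  0.2898]
60 [-0.463   0.5369  0.1747  1.2728 -0.0915  1.3395  0.7557]
90 [-0.4058  0.5323  0.0697  1.2703 -0.0363  1.3403  1.2334]
120 [-0.3212  0.5311 -0.0839  1.2664  0.0436  1.3458  1.6911]
150 [-0.2512  0.5352 -0.2115  1.2632  0.1099  1.3543  2.1604]
-180 [-0.6275  0.6592  1.3626  1.6222 -0.6533  1.403  -2.3322]
-150 [-0.6275  0.6592  1.3626  1.6222 -0.6533  1.403  -1.8086]
-120 [-0.6275  0.6592  1.3626  1.6222 -0.6533  1.403  -1.285 ]
-90 [-0.5699  0.5319  1.1224  1.6209 -0.4934  1.305  -0.9386]
-60 [-0.4891  0.4571  0.9271  1.6187 -0.3801  1.2582 -0.5397]
-30 [-0.4191  0.418   0.7905  1.6167 -0.3103  1.2374 -0.0927]
0 [-0.3497  0.3909  0.669   1.6146 -0.2539  1.2248  0.3693]
30 [-0.3251  0.3831  0.628   1.6139 -0.2359  1.2216  0.8732]
60 [-0.2902  0.3735  0.5715  1.6128 -0.2119  1.2178  1.3707]
90 [-0.25    0.3641  0.5079  1.6115 -0.1858  1.2145  1.8659]
120 [-0.1732  0.3501  0.3906  1.6089 -0.14    1.2103  2.3399]
150 [-0.0602  0.3372  0.224   1.605  -0.0787  1.2082  2.7975]
```

```bash
python3 - <<'E'
from h import *
robot.move_to([.491,-.113,.17],down(np.radians(-22)));print(robot.sense()["time_s"])
snap("wrist","fork1")
robot.move_to([.570,.209,.19],down(np.radians(6)));print(robot.sense()["time_s"])
snap("wrist","gauge1")
E
```

```text
2.8583
4.1667
```

View pics/fork1.png

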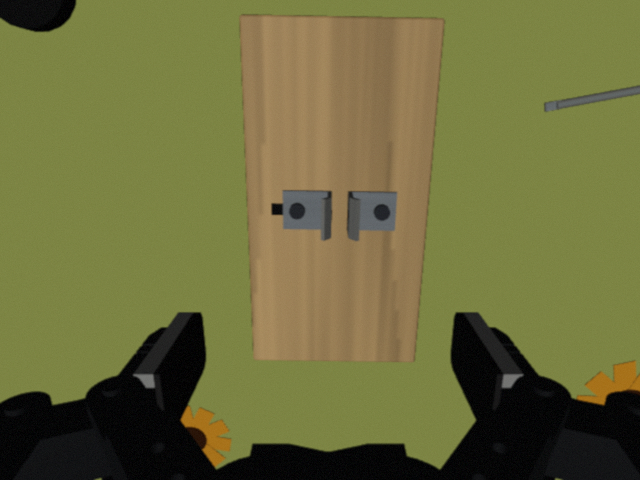

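View pics/gauge1.png

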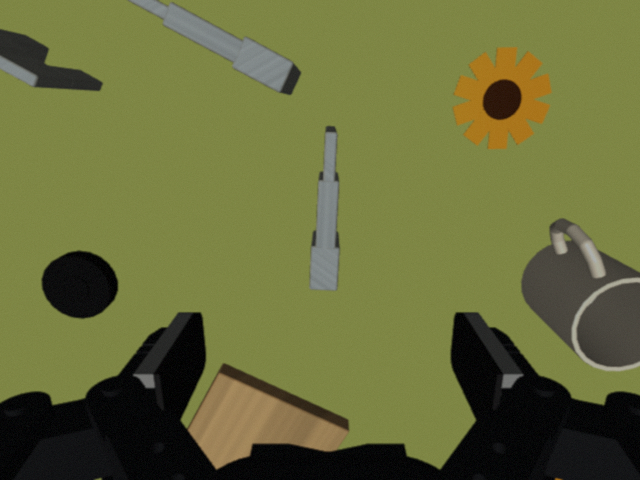

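Gauge: the thin end points up the image (330,130) and the thick end is at (325,285), with its mid-part near (328,205). Fork: cheeks at columns ~322-331 and ~348-358. The slotted, adjustable one is on the left. I'll measure both now.

```bash
python3 - <<'E'
from h import *
i=np.load("pics/gauge1.npz");im=cv2.imread("pics/gauge1.png")
hsv=cv2.cvtColor(im,cv2.COLOR_BGR2HSV)
m=((hsv[:,:,1]<60)&(hsv[:,:,2]>95)).astype(np.uint8)
n,l,st,c=cv2.connectedComponentsWithStats(m)
k=l[205,327];print("comp",st[k],c[k])
rows=np.arange(st[k][1],st[k][1]+st[k][3]);E=[(r,np.where(l[r]==k)[0].min()-.5,np.where(l[r]==k)[0].max()+.5) for r in rows]
A=plane(i,[(a,r) for r,a,b in E],.08);B=plane(i,[(b,r) for r,a,b in E],.08)
w=np.linalg.norm(A-B,axis=1)*1000
for j in range(0,len(E),8):print(E[j],w[j],(A[j]+B[j])[:2]/2)
M=((A+B)/2)[6:-6,:2];mu=M.mean(0);d=np.linalg.svd(M-mu)[2][0];d*=np.sign(-d[1])
e=plane(i,[((E[0][1]+E[0][2])/2,rows[0]-.5),((E[-1][1]+E[-1][2])/2,rows[-1]+.5)],.08)[:,:2]
print("dir deg",np.degrees(np.arctan2(d[1],d[0])),"ends",e,"len",np.linalg.norm(e[1]-e[0]),"centre",mu+d*(((e-mu)@d).mean()))
f=cv2.imread("pics/fork1.png")
crop=f[180:250,265:405];cv2.imwrite("pics/fork1c.png",cv2.resize(crop,None,fx=5.7,fy=5.7,interpolation=cv2.INTER_CUBIC))
E
```

```text
comp [ 309  132   31  159 3123] [326.0256 223.5488]
(np.int64(132), np.float64(325.5), np.float64(334.5)) 5.712112227094547 [0.5651 0.2658]
(np.int64(140), np.float64(324.5), np.float64(336.5)) 7.6581657447509475 [0.566  0.2609]
(np.int64(148), np.float64(323.5), np.float64(336.5)) 8.342373840759281 [0.5662 0.2558]
(np.int64(156), np.float64(323.5), np.float64(335.5)) 7.743613868377365 [0.5664 0.2508]
(np.int64(164), np.float64(323.5), np.float64(335.5)) 7.78705456181714 [0.5669 0.2457]
(np.int64(172), np.float64(322.5), np.float64(334.5)) 7.830990330790497 [0.5668 0.2404]
(np.int64(180), np.float64(318.5), np.float64(333.5)) 9.844290225540046 [0.5657 0.235 ]
(np.int64(188), np.float64(317.5), np.float64(338.5)) 13.860627603477129 [0.5675 0.2299]
(np.int64(196), np.float64(317.5), np.float64(337.5)) 13.276355597038748 [0.5678 0.2245]
(np.int64(204), np.float64(316.5), np.float64(337.5)) 14.020637442642256 [0.568  0.2191]
(np.int64(212), np.float64(316.5), np.float64(336.5)) 13.43051028039714 [0.5682 0.2136]
(np.int64(220), np.float64(316.5), np.float64(336.5)) 13.508933501088983 [0.5688 0.208 ]
(np.int64(228), np.float64(315.5), np.float64(335.5)) 13.58828686668279 [0.5686 0.2024]
(np.int64(236), np.float64(315.5), np.float64(335.5)) 13.668568990616809 [0.5692 0.1967]
(np.int64(244), np.float64(315.5), np.float64(334.5)) 13.062319459939902 [0.5695 0.1909]
(np.int64(252), np.float64(310.5), np.float64(338.5)) 19.36483140580264 [0.5697 0.1851]
(np.int64(260), np.float64(310.5), np.float64(338.5)) 19.481306983700048 [0.5703 0.1792]
(np.int64(268), np.float64(309.5), np.float64(337.5)) 19.599205435648813 [0.5702 0.1732]
(np.int64(276), np.float64(309.5), np.float64(337.5)) 19.718526187585685 [0.5708 0.1672]
(np.int64(284), np.float64(309.5), np.float64(336.5)) 19.130768500082407 [0.571  0.1611]
dir deg -87.10088043571652 ends [[0.5651 0.2661]
 [0.579  0.1568]] len 0.11011844008792315 centre [0.5684 0.2113]
```

View pics/fork1c.png

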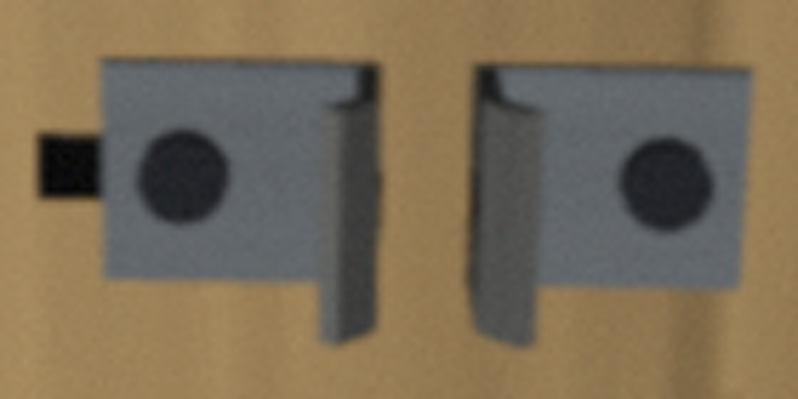

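The gauge widths (8/14/20) and length (110.1) match, so its pose is good. Next I'll get the fork's mid-plane from sub-pixel edges and check it against the board edges.

```bash
python3 - <<'E'
from h import *
i=np.load("pics/fork1.npz");f=cv2.imread("pics/fork1.png").astype(int)
sat=(f[:,:,2]-f[:,:,0])  # red-blue: wood high, steel ~0
def edge(r,c0,c1,level):  # subpixel crossing
    p=sat[r-1:r+2,c0:c1+1].mean(0);s=np.where(np.diff(np.sign(p-level)))[0]
    j=s[0];return c0+j+(level-p[j])/(p[j+1]-p[j])
print("gray r215",f[215,318:362].sum(1)//3);print("sat r215",sat[215,318:362]);print("sat r225",sat[225,318:362])
L=[(edge(r,325,338,28),r) for r in range(202,236)];Rr=[(edge(r,338,354,28),r) for r in range(202,236)]
L3=plane(i,L,.042);R18=plane(i,Rr,.018);R42=plane(i,Rr,.042)
def line(P):
    P=P[:,:2];mu=P.mean(0);d=np.linalg.svd(P-mu)[2][0];d*=np.sign(d[1]);return mu,d,np.degrees(np.arctan2(d[1],d[0]))
# board edges at z=.018: green (G>R) vs wood (R>G)
g=f[:,:,2]-f[:,:,1]
def be(r,c0,c1):
    p=g[r-1:r+2,c0:c1+1].mean(0);s=np.where(np.diff(np.sign(p-8)))[0];j=s[0];return c0+j+(8-p[j])/(p[j+1]-p[j])
rows=list(range(30,180,5))+list(range(245,300,5))
BL=plane(i,[(be(r,225,265),r) for r in rows],.018);BR=plane(i,[(be(r,400,455),r) for r in rows],.018)
for n,P in(("L",L3),("R18",R18),("R42",R42),("BL",BL),("BR",BR)):print(n,line(P))
c=(line(BL)[0]+line(BR)[0])/2;d=line(BL)[1]+line(BR)[1];d/=np.linalg.norm(d);nx=np.array([d[1],-d[0]])
print("yaw",np.degrees(np.arctan2(d[1],d[0])))
for n,P in(("L",L3),("R18",R18),("R42",R42),("BL",BL),("BR",BR)):print(n,(P[:,:2]-c)@nx[:2].T[:] if 0 else ((P[:,:2]-c)@nx).mean()*1000)
for r in(210,225):print(r,sat[r,343:360],f[r,343:360].sum(1)//3, [round(edge(r,325,338,28),2),round(edge(r,338,354,28),2)])
# cheek ends along y at z .049 flare top: rows ~ crop y 100..340
e=plane(i,[(328,180+103/5.7),(328,180+340/5.7)],.049);print("cheek y-ends z=.049",e,(e[:,:2]-c)@d*1000)
fe=plane(i,[(310,180+60/5.7),(310,180+278/5.7)],.025);print("foot y-ends",(fe[:,:2]-c)@d*1000)
ends=plane(i,[(341,16),(335,361)],.018);print("board len",np.linalg.norm(ends[0]-ends[1]),"mid",ends.mean(0))
E
```

```text
gray r215 [ 99 101  99  98  96  94  82  68  63  61  62  59  62  76 104 119 118 121
 118 118 117 117 115 117 117 116 115 119 108  72  47  65  77  80  80  78
  79  80  83  79  83  88  95  99]
sat r215 [-8 -9 -7 -1  2  3  2  3  3  2 -1  1  4 28 54 66 67 65 64 67 63 64 66 64
 64 64 66 65 61 41 10  2  1  0  2  3  0  3  2  2  1 -1 -7 -9]
sat r225 [-10 -10  -6   0   1   2   1   3   1   4   1   1  14  48  66  67  66  67
  66  66  66  67  65  67  65  64  67  63  51  27   4   2   1   3   3   2
   2   3   1   1   1  -4  -7  -9]
L (array([ 0.4921, -0.1148]), array([0.3954, 0.9185]), np.float64(66.71024250242037))
R18 (array([ 0.5018, -0.1255]), array([0.371 , 0.9286]), np.float64(68.22386537431223))
R42 (array([ 0.5031, -0.1192]), array([0.371 , 0.9286]), np.float64(68.2238653743122))
BL (array([ 0.4493, -0.0499]), array([0.3873, 0.9219]), np.float64(67.21155201720903))
BR (array([ 0.5786, -0.1017]), array([0.3876, 0.9218]), np.float64(67.19775695525122))
yaw 67.20465448623013
L -5.029687644669201
R18 8.0409110282924
R42 6.804408395344041
BL -69.65323355894485
BR 69.65323355894479
210 [64 62 64 59 39  9  2  2  1  2  2  2  2  3  2  2 -1] [117 116 117 111  76  52  63  78  81  79  76  77  80  80  83  82  87] [np.float64(331.16), np.float64(347.39)]
225 [64 67 63 51 27  4  2  1  3  3  2  2  3  1  1  1 -4] [119 115 114  99  72  64  75  79  82  78  76  79  80  82  82  83  93] [np.float64(330.41), np.float64(346.99)]
cheek y-ends z=.049 [[ 0.4964 -0.0987  0.049 ]
 [ 0.4852 -0.1267  0.049 ]] [-27.9508 -58.0884]
foot y-ends [-27.603  -57.2479]
board len 0.26925995167569167 mid [ 0.4974 -0.1161  0.018 ]
```

```bash
python3 - <<'E'
from h import *
o=down(np.radians(2.9));c=np.array([.5684,.2113])
robot.move_to([*c,.15],o);robot.move_linear([*c,.056],vel=.1)
s=robot.sense();print(s["time_s"],s["force"],s["eef_pos"])
robot.grasp();s=robot.sense();print("open",s["opening"],s["gripper_force"],s["force"],s["time_s"])
robot.move_linear([*c,.14],vel=.12)
s=robot.sense();print(s["opening"],s["force"],s["eef_pos"],s["time_s"])
i,im=snap("wrist","held")
im=im.astype(int);m=((im.max(2)-im.min(2)<25)&(im.max(2)>95)).astype(np.uint8)
T=np.eye(4);T[:3,:3]=R.from_rotvec(s["tcp_rot"]).as_matrix();T[:3,3]=s["eef_pos"]
n,l,st,cc=cv2.connectedComponentsWithStats(m)
k=1+np.argmax([a[4] if abs(b[0]-328)<60 else 0 for a,b in zip(st[1:],cc[1:])]);print(st[k])
zt=s["eef_pos"][2]+.024
for r in range(st[k][1],st[k][1]+st[k][3],12):
    x=np.where(l[r]==k)[0];P=plane(i,[(x.min()-.5,r),(x.max()+.5,r)],zt)
    q=(np.c_[P,np.ones(2)]@np.linalg.inv(T).T)[:,:2]*1000;print(r,"tool x",q[:,0].mean().round(1),"tool y",q[:,1].mean().round(2),"w",np.ptp(q[:,1]).round(1))
E
```

```text
5.5917 [ 1.3636  0.6883 -0.2398] [0.5689 0.2113 0.0566]
open 0.00866440386106383 58.76484274864197 [-0.0162  0.2891  3.4708] 6.3417
0.008014992669842909 [ 0.3938 -1.0549 -3.0613] [0.5677 0.2114 0.1392] 7.1917
[ 307  172   43  261 6877]
172 tool x 54.5 tool y -0.88 w 6.7
184 tool x 50.4 tool y -0.54 w 7.5
196 tool x 46.3 tool y -0.54 w 7.5
208 tool x 42.1 tool y -0.54 w 7.6
220 tool x 37.8 tool y -0.54 w 7.6
232 tool x 33.4 tool y -0.71 w 7.4
244 tool x 29.0 tool y -0.71 w 7.4
256 tool x 24.5 tool y -0.71 w 7.5
268 tool x 19.9 tool y -0.53 w 13.7
280 tool x 15.2 tool y -0.53 w 13.8
292 tool x 10.4 tool y -0.34 w 13.6
304 tool x 5.6 tool y -0.52 w 8.1
316 tool x 0.6 tool y -0.52 w 8.2
328 tool x -4.4 tool y -0.33 w 7.9
340 tool x -9.5 tool y -0.33 w 8.0
352 tool x -14.8 tool y -0.52 w 8.5
364 tool x -20.1 tool y -0.32 w 8.9
376 tool x -25.5 tool y -0.32 w 9.8
388 tool x -31.1 tool y -0.31 w 9.9
400 tool x -36.7 tool y -0.31 w 10.8
412 tool x -42.5 tool y -0.51 w 16.2
424 tool x -48.4 tool y -0.3 w 17.6
```

View pics/held.png

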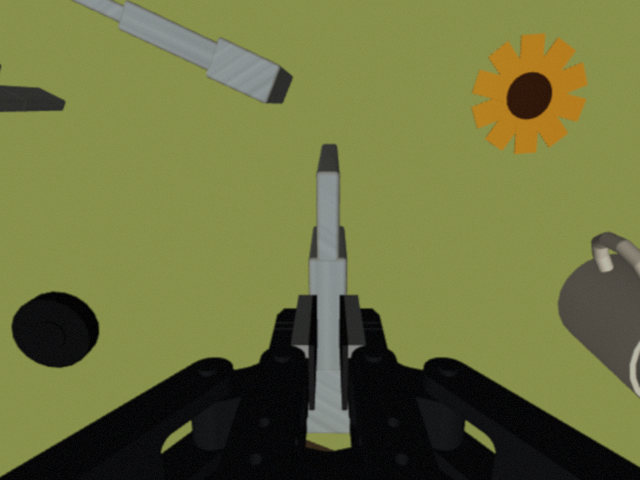

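Held firmly, with the gauge centred in the jaws; the camera shows a -0.45 mm lateral bias, which I'll carry over to the fork. Trying the thin leaf.

```bash
cat >> h.py <<'E'
yaw=np.radians(67.2);d=np.array([np.cos(yaw),np.sin(yaw)]);nx=np.array([d[1],-d[0]]);G=np.array([.4991,-.1158]);O=down(yaw-np.pi/2)
def at(y,dx=0): return G+d*y/1000+nx*dx/1000   # tcp so that gauge y=-y sits in the gap
def st(t=""):
    s=robot.sense();e=s["eef_pos"];f=s["force"]
    print(t,"t",round(s["time_s"],2),"foot over board mm",round((e[2]-.056-.018)*1000,1),"lat/long",((e[:2]-G)@nx*1000).round(2),((e[:2]-G)@d*1000).round(1),"F lat/long/z",(f[:2]@nx).round(1),(f[:2]@d).round(1),f[2].round(1),"M",s["ft_torque"],"op",round(s["opening"],4))
E
python3 - <<'E'
from h import *
robot.move_to([*at(-45),.14],O);robot.hold(.2);st("above")
robot.move_linear([*at(-45),.112],vel=.1);st("flare-ish")
print(robot.move_linear([*at(-45),.071],vel=.04,contact_N=8));st("down")
snap("side","thin");snap("wrist","thinw")
im=cv2.imread("pics/thin.png")[200:340,350:540];a=cv2.resize(im,None,fx=3,fy=3,interpolation=cv2.INTER_CUBIC);cv2.imwrite("pics/thinc.png",a)
E
```

```text
above t 8.85 foot over board mm 65.9 lat/long 0.13 -43.8 F lat/long/z 0.1 -0.2 -2.6 M [ 0.0084 -0.0138  0.0037] op 0.008
flare-ish t 9.28 foot over board mm 37.9 lat/long -0.13 -45.1 F lat/long/z 0.2 0.2 -2.3 M [-0.0455 -0.0005  0.0439] op 0.008
True
down t 10.13 foot over board mm 0.8 lat/long -0.21 -43.6 F lat/long/z 0.0 3.6 1.7 M [ 0.733  -0.3848 -0.0189] op 0.0079
```

View pics/thinc.png

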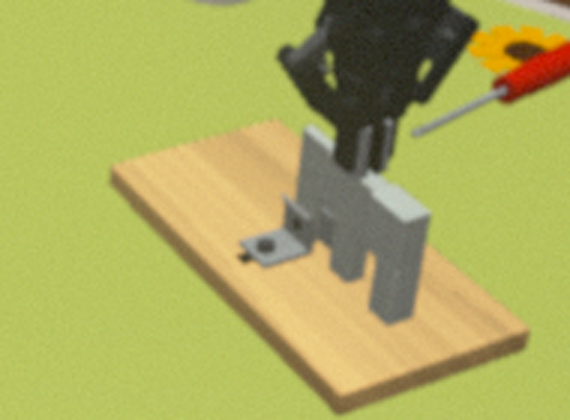

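The thin leaf stands on the board with no side force. Now the middle leaf.

```bash
python3 - <<'E'
from h import *
robot.move_linear([*at(-45),.14],vel=.12)
robot.move_linear([*at(0),.14],vel=.12);robot.hold(.2)
robot.move_linear([*at(0),.112],vel=.08);st("above")
print(robot.move_linear([*at(0),.071],vel=.03,contact_N=8));st("down")
robot.hold(.2);st("settled")
E
```

```text
above t 12.15 foot over board mm 37.9 lat/long -0.06 -0.3 F lat/long/z 0.2 -0.8 -3.2 M [ 0.0422 -0.0061  0.0252] op 0.0081
True
down t 12.81 foot over board mm 24.2 lat/long 0.65 0.1 F lat/long/z 1.0 -0.5 3.5 M [-0.012  -0.2128 -0.031 ] op 0.008
settled t 13.01 foot over board mm 24.2 lat/long 0.19 0.1 F lat/long/z 0.9 -0.1 4.4 M [-0.018  -0.1998 -0.0609] op 0.0078
```

It stopped 24 mm up with a small side force. I'll probe a few lateral offsets to rule out a false stop from misalignment.

```bash
python3 - <<'E'
from h import *
for dx in(.7,1.4,-.7):
    robot.move_linear([*at(0),.103],vel=.08)
    robot.move_linear([*at(0,dx),.103],vel=.05);robot.hold(.15)
    c=robot.move_linear([*at(0,dx),.071],vel=.03,contact_N=9);robot.hold(.1);st(f"dx {dx} {c}")
    if robot.sense()["eef_pos"][2]<.09: break
E
```

```text
dx 0.7 True t 14.17 foot over board mm 24.4 lat/long 1.04 0.1 F lat/long/z 0.6 -0.1 4.2 M [-0.002  -0.0818  0.0405] op 0.0079
dx 1.4 True t 15.32 foot over board mm 24.3 lat/long 1.61 0.1 F lat/long/z 0.6 0.1 4.2 M [ 0.0393 -0.1468 -0.0077] op 0.0081
dx -0.7 True t 16.48 foot over board mm 24.5 lat/long -0.14 0.1 F lat/long/z 1.4 0.4 4.6 M [ 0.0899 -0.053   0.0022] op 0.0083
```

Every offset gives the same 24.3 mm stop, over the 20 mm limit, and the image put the gap at about 12.9 mm, so the 14 mm leaf binds. I'll lift it out and leave the thin leaf in.

```bash
python3 - <<'E'
from h import *
robot.move_linear([*at(0),.14],vel=.12)
robot.move_linear([*at(-45),.14],vel=.12);robot.hold(.2);st("above")
robot.move_linear([*at(-45),.09],vel=.1)
print(robot.move_linear([*at(-45),.071],vel=.03,contact_N=5));robot.hold(.2);st("down")
robot.ungrasp();robot.hold(.2);st("released")
p=robot.sense()["eef_pos"]
robot.move_linear([p[0],p[1],.2],vel=.12);robot.hold(.2);st("away")
snap("side","fin");snap("wrist","finw")
a=cv2.resize(cv2.imread("pics/fin.png")[200:340,350:540],(400,295));b=cv2.resize(cv2.imread("pics/finw.png"),(400,300))
cv2.imwrite("pics/finc.png",np.hstack([a,b[:295]]))
E
```

```text
above t 17.71 foot over board mm 65.8 lat/long -0.08 -44.0 F lat/long/z 0.1 0.8 -2.2 M [ 0.0399 -0.0114  0.0132] op 0.0083
True
down t 19.07 foot over board mm 1.2 lat/long -0.16 -44.0 F lat/long/z 0.7 4.2 3.3 M [ 0.8434 -0.4592  0.0173] op 0.0082
released t 20.0 foot over board mm 1.1 lat/long -0.51 -44.4 F lat/long/z 0.3 -0.3 -0.4 M [-0.0264  0.0014  0.0017] op 0.0853
away t 21.39 foot over board mm 125.5 lat/long -0.76 -44.5 F lat/long/z -1.0 0.1 -0.4 M [-0.0201  0.0089  0.0215] op 0.085
```

View pics/finc.png

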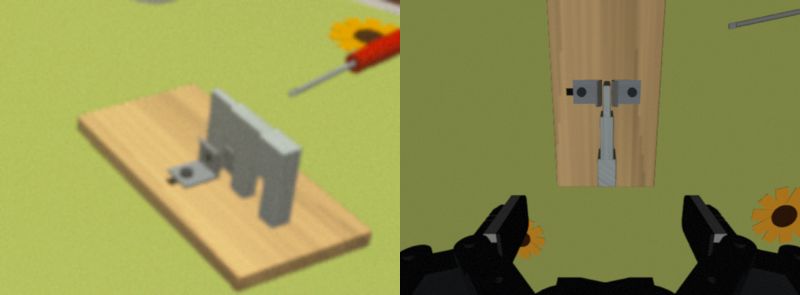

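The gauge stands upright, with its thin leaf between the cheeks near (606,95), its feet on the board and the gripper clear.

```bash
python3 -c "
from bench import robot
print(robot.sign_off())"
```

```text
the job is handed in; nothing more can be done
None
```

The thin 8 mm leaf fits and the middle 14 mm leaf binds about 24 mm above the board, so the fork takes a wheel at least 8 mm but under 14 mm wide (gap about 12.9 mm in the camera images); I handed the job in at about 21 s with the gauge standing upright, the thin leaf fully down in the gap and its feet on the board.

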